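# Open the twin-screw swatch press and unload it

### The job

The glued finish samples in the small press have set. Raise the platen to its top stop by turning the two knobs anticlockwise by turns in small steps, never letting one get more than about 60 degrees ahead of the other so that the platen stays square (the right-hand knob, seen from the robot, is stuck and has to be broken loose first with a firm twist); only then pull the tray out to its stop, put every sample into the open cardboard box, and push the empty tray fully home. Leave the platen up and do not knock over the pen cup or push it or the mouse about.

Things in the scene. Friction and masses are not known exactly. Their poses are not given: they have to be found in the camera images.
- press: desk press, fixed to the desk: grey base plate 130 x 360 mm, two steel columns, crossbar (50 mm deep in x, 360 mm wide in y, top at 115 mm) and above it two round bearing housings (to 127 mm) that carry the knobs. Origin: on the desk below the middle of the crossbar; its x axis points away from the side on which the tray comes out, y to the left knob, z up
- platen: aluminium pressing plate under the crossbar, 68 x 285 x 18 mm, carried by the two knob screws at its y = +120 and -120 mm: each side rises 4 mm per radian of its own knob. Origin: centre of its underside, 39 mm above the desk when both knobs are at 0; z is its normal, vertical when square
- knob_l (a joint): turn of the left knob (on the press's +y side), rad, growing anticlockwise seen from above (raises the platen's left side); turns freely (0.12 N m) and stays where left; starts at 0 to 0.3, hard top stop at 3.3 (past 3.05 counts as up; there is no need to force it against the stop)
- knob_r (a joint): turn of the right knob (on the press's -y side), rad, growing anticlockwise seen from above; starts at 0 to 0.08, top stop at 3.3. Stuck at first: it takes about 0.35 N m to break it loose and springs back if let go before about 0.4; past 0.7 it turns as freely as the other
- knob_l_grip (a point): left hand knob on top of the press crossbar, a bar 46 mm long, 14 mm thick and 32 mm high on a 46 mm disc. This point lies on its (vertical) axis, 12 mm below the top of the bar; its x axis runs along the bar
- knob_r_grip (a point): right hand knob on top of the press crossbar, a bar 46 mm long, 14 mm thick and 32 mm high on a 46 mm disc. This point lies on its (vertical) axis, 12 mm below the top of the bar; its x axis runs along the bar
- tray (a joint): how far the tray is pulled out of the press towards the robot (along the press's -x), m; 0 fully home, stop at 0.105; friction about 2 N
- tray_grip (a point): middle of the tray's handle, an upright black fin 36 mm long (press x), 14 mm thick (press y), its top 8 mm above this point, on a 4 mm thick tongue whose top lies 22 mm below this point; the fin's middle stands 50 mm in front of the tray. The tray is 88 x 190 mm, its floor 12.5 mm and its rim 20.5 mm above the desk; its middle lies 94 mm behind this point
- sample0: finish sample: upright block, 44 mm (its x) by 32 mm (its y) by 24 mm tall, black plastic foot with an 8 mm wooden cap on top, 60 g. Origin: centre of its underside. It stands in the tray at the start, or is absent (None)
- sample1: finish sample: upright block, 44 mm (its x) by 32 mm (its y) by 24 mm tall, black plastic foot with an 8 mm wooden cap on top, 60 g. Origin: centre of its underside. It stands in the tray at the start, or is absent (None)
- sample2: finish sample: upright block, 44 mm (its x) by 32 mm (its y) by 24 mm tall, black plastic foot with an 8 mm wooden cap on top, 60 g. Origin: centre of its underside. It stands in the tray at the start, or is absent (None)
- sample3: finish sample: upright block, 44 mm (its x) by 32 mm (its y) by 24 mm tall, black plastic foot with an 8 mm wooden cap on top, 60 g. Origin: centre of its underside. It stands in the tray at the start, or is absent (None)
- box: open cardboard box, fixed to the desk, 130 mm (its x) by 190 mm (its y), 28 mm high, walls and floor 5 mm; left or right of the press. Origin: centre of its underside, on the desk
- pen_cup: square white pen cup, 80 mm wide and 100 mm tall, with pens up to 155 mm; leave it alone. Origin: centre of its underside
- mouse: black computer mouse, 100 x 60 mm, 30 mm tall; leave it alone. Origin: centre of its underside
- tablet: flat black drawing tablet, 140 x 200 x 8 mm, fixed to the desk on the side where the box is not; leave it alone. Origin: centre of its underside
Things that resemble listed ones, but are neither listed nor needed, are in the scene too. There is more than one size of the box; the job needs the larger.

How it is judged:
On the way, in this order (a step that is already met when the one before it is completed fails the run):
1. the stuck right-hand knob is broken loose (value of joint knob_r above 0.6 rad), for 0.1 s.
2. the platen is up: both knobs turned to (or nearly to) the top stop (value of joint each of knob_l, knob_r above 3 rad), for 0.2 s.
3. the tray is pulled out to its stop (value of joint tray above 0.097 m), for 0.2 s.
4. every sample lies in the box (x of sample0 in the frame of box between -0.06 and 0.06 m and y of sample0 in the frame of box between -0.09 and 0.09 m and z of sample0 in the frame of box between -0.005 and 0.035 m and linear speed of each of sample0, sample1, sample2, sample3 below 0.03 m/s and x of sample1 in the frame of box between -0.06 and 0.06 m and y of sample1 in the frame of box between -0.09 and 0.09 m and z of sample1 in the frame of box between -0.005 and 0.035 m and x of sample2 in the frame of box between -0.06 and 0.06 m and y of sample2 in the frame of box between -0.09 and 0.09 m and z of sample2 in the frame of box between -0.005 and 0.035 m and x of sample3 in the frame of box between -0.06 and 0.06 m and y of sample3 in the frame of box between -0.09 and 0.09 m and z of sample3 in the frame of box between -0.005 and 0.035 m), for 0.2 s.
At the end, for the whole second after the job is handed in: every sample lies at rest inside the box (its origin less than 60 mm along x and 90 mm along y from the box's middle, below 35 mm), the tray is home (under 10 mm out) and the platen is up (both knobs past 3.0 rad) (all of step 2 and all of step 4 and value of joint tray below 0.01 m); the robot touches nothing.
It fails at once if the platen tilts by more than 0.0215 rad (one knob some 74 degrees ahead of the other) (angle between platen's own z axis and vertical above 0.0215 rad).
It fails at once if the tray is pulled out by 30 mm or more before the platen is up (value of joint tray above 0.03 m and value of joint any of knob_l, knob_r below 2.8 rad).
It fails at once if the pen cup is tipped or moved by more than 40 mm (distance of pen_cup from where it was at the start of the episode above 0.04 m or angle between pen_cup's own z axis and vertical above 0.4 rad).
It fails at once if the mouse is moved by more than 40 mm (distance of mouse from where it was at the start of the episode above 0.04 m).
Of sample0, sample1, sample2, sample3 only 2 to 4 are there at a start; the rules pass over those that are not, and their reading is None.
At some moment in a run one of sample0, sample1, sample2, sample3 may be knocked a few centimetres aside while the robot is not near it.
Once in a run the grip may slacken for a moment while it holds something.
It also fails if it takes over 210 s, if anything falls off the work surface, if the arm or the gripper's body presses on something with over 40 N, if the wrist force passes 120 N, or if a joint passes its speed limit or range.

### The arm

A 7-joint arm with a two-finger parallel gripper is mounted at the origin on the work surface. World frame = base frame: x ahead of the robot, y to its left, z up, the work surface at z = 0. Lengths are in m, angles in rad, forces in N, time in s.
With the tool pointing down it reaches from about 0.425 to 1.025 m from the base axis. Payload 9.4 kg.
Tool frame: the origin (TCP) lies between the finger pads; the fingertips stand 22 mm ahead of it and the grasp point (between the pads) lies 3 mm ahead of it (env.nose_length is the distance from the TCP to the fingertips, in m); z points along the fingers, y is the line along which they close (so a half turn about z gives the same grasp; the last joint's range is limited). The gripper opens to 85 mm and grips with 20 to 120 N. Pads are 22 mm wide; open, the fingers measure 114 mm over their backs; the gripper's body (76 mm by 85 mm) begins 54 mm behind the grasp point. The pads swing forward as they close: fully open they stand 13 mm farther back than shut.
Start: joints at [1.044, 0.599, -0.003, 1.599, 0.002, 0.943, -0.08], TCP at [0.315, -0.653, 0.253] pointing down, gripper open.
Joint ranges: [-2.57, 2.57], [-0.35, 1.97], [-1.29, 1.29], [0.11, 2.56], [-1.05, 4.19], [0.11, 1.86], [-2.63, 2.63]. Speed limits (rad/s): [2.22, 2.22, 3.01, 3.01, 3.14, 3.14, 3.14].

### API

Orientations are given as a unit quaternion [x, y, z, w].
In Python, from cell import env, viewer, job_done gives the robot as it stands.
- The arm moves only by the shell command python3 -m creep 'ROWS' [OPENING] [FORCE]. ROWS is JSON, one flat list of numbers, 6 for each row, row after row: the shift along the tool's x, y, z in m, then the turn, a rotation vector about the tool's x, y, z in rad. A call has 1 to 20 rows; each row is the pose to reach, as a shift and turn from the pose commanded when the call began, along the tool's axes at that moment; what a row does not reach only later rows make up. A row lasts 1/10 s, in which the tool goes at most 50 mm and 8.59 degrees, less where a joint would pass 70% of its speed; a pose out of reach is approached as far as the arm can. A call with a gripper value outside its range is refused whole. OPENING is the opening, from 0 (shut) to 1 (fully open), set as the call begins (- or left out, the last holds). The fingers move at their own pace and stop on an object; FORCE is the grip in N (left out, the last holds). Time passes only in rows, so rows that repeat a pose let the fingers close. It gives the time, the measured TCP pose, the force, the opening and the grip force at its end, in the units of the state.
- env.sense(): the state, without advancing time (a new reading comes with each control period).
- viewer.capture(name): name is "scene" or "top" or "wrist"; returns the picture (384x512x3 uint8, red, green, blue); there is no depth.
- viewer.get_calibration(name): a dict with "mtx" (3x3 intrinsics, pixels), "position" and "orientation" of the camera in the world. Camera axes: x right, y up, looking along -z (the intrinsics and any distortion apply to the point x, -y, -z); pixel columns grow to the right and rows downward; lengths in m; the calibration is good to about 2 mm. A picture is of the moment at which its call begins: read the wrist's pose just before it. get_calibration takes no time and is no camera call; for the wrist camera it gives the pose at the moment of the call.
- job_done(): hands the job in; it is judged then, once.
The state is a dict: "clock": time; "joint_positions": joint angles; "joint_velocities": joint speeds; "joint_torque": joint torques, N m; "ee_pos": TCP position; "orientation": TCP orientation; "force": force on the tool from outside, world axes, zero at the start; "torque": the same for the moment, N m; "opening": finger opening in m; "gripper_force": force on a finger pad.
Only numpy, scipy, OpenCV 4.12 (cv2) and the standard library are available. Lean on these libraries where they do the work, as an engineer would, in place of code of your own. Each camera call takes 0.05 s, during which the arm holds its last target. There are 200 camera calls.

## Working session

There is one attempt and no reset: what is moved stays moved. The work goes in short steps, Python scripts to look and compute and a shell command to move; the robot and the scene stay as the last step left them, time stands still between calls to the robot, and variables do not carry over. Pictures are saved under pics/ and viewed, at most 14 in all, crops included, and the job is handed in when it is done.

```bash
ls; mkdir -p pics; cat > h.py <<'E'
import numpy as np, cv2
from scipy.spatial.transform import Rotation as R
from cell import env, viewer, job_done
def cap(n,f):
    c=viewer.get_calibration(n); im=viewer.capture(n); cv2.imwrite(f'pics/{f}.png',im[:,:,::-1]); np.savez(f'pics/{f}.npz',mtx=c['mtx'],p=c['position'],o=c['orientation']); return im,c
def load(f):
    z=np.load(f'pics/{f}.npz'); return cv2.imread(f'pics/{f}.png'),dict(mtx=z['mtx'],position=z['p'],orientation=z['o'])
def ray(c,u,v):
    d=np.linalg.inv(np.array(c['mtx']))@[u,v,1]; d=np.array([d[0],-d[1],-d[2]])
    return np.array(c['position']),R.from_quat(c['orientation']).apply(d)
def onz(c,u,v,z):
    p,d=ray(c,u,v); return p+d*(z-p[2])/d[2]
def proj(c,P):
    q=R.from_quat(c['orientation']).inv().apply(np.array(P)-c['position']); q=np.array([q[0],-q[1],-q[2]]); q=np.array(c['mtx'])@q; return q[:2]/q[2]
def rel(pt):  # world point -> tool frame shift of TCP
    s=env.sense(); return R.from_quat(s['orientation']).inv().apply(np.array(pt)-s['ee_pos'])
E
python3 - <<'E'
from h import *
for n in('top','scene'):
    im,c=cap(n,n+'0'); print(n,c)
a=cv2.imread('pics/top0.png'); cv2.imwrite('pics/top0b.png',cv2.resize(a,(800,600)))
a=cv2.imread('pics/scene0.png'); cv2.imwrite('pics/scene0b.png',cv2.resize(a,(800,600)))
s=env.sense(); print(s, R.from_quat(s['orientation']).as_matrix(), env.nose_length)
E
```

```text
pics
top {'mtx': array([[481.37058098,   0.        , 248.56951997],
       [  0.        , 481.37058098, 196.97918578],
       [  0.        ,   0.        ,   1.        ]]), 'position': array([ 0.39407981, -0.0163336 ,  1.3429546 ]), 'orientation': array([ 0.040707  , -0.02614252, -0.7009346 ,  0.71158288])}
scene {'mtx': array([[355.62799319,   0.        , 254.34936972],
       [  0.        , 355.62799319, 181.71831766],
       [  0.        ,   0.        ,   1.        ]]), 'position': array([1.23570109, 0.17318439, 0.82932462]), 'orientation': array([0.24313357, 0.3134372 , 0.71822429, 0.57166167])}
{'clock': 0.1, 'joint_positions': array([ 1.04428751,  0.60005159, -0.00253894,  1.60005095,  0.00178843,
        0.94290922, -0.07978606]), 'joint_velocities': array([-0.00053692, -0.00313887,  0.00020916, -0.0010715 ,  0.00140966,
        0.00178892,  0.0001856 ]), 'joint_torque': array([ 4.49974090e-03, -7.77990603e+01,  1.56963799e+00, -2.58626568e+01,
        1.26315822e-02,  5.47747462e-03, -6.30327236e-05]), 'ee_pos': array([ 0.31504489, -0.65253384,  0.2524983 ]), 'orientation': array([ 9.74808274e-01,  2.23043330e-01, -2.18335163e-04, -6.73971406e-04]), 'force': array([ 0.02250406,  0.43582572, -0.12118291]), 'torque': array([ 0.00014452, -0.05451285,  0.03661192]), 'gripper_force': 0.0, 'opening': 0.08548598043797918} [[ 9.00503251e-01  4.34848672e-01 -7.26319500e-04]
 [ 4.34849261e-01 -9.00502438e-01  1.21658940e-03]
 [-1.25020194e-04 -1.41138221e-03 -9.99998996e-01]] 0.022
```

View pics/top0b.png

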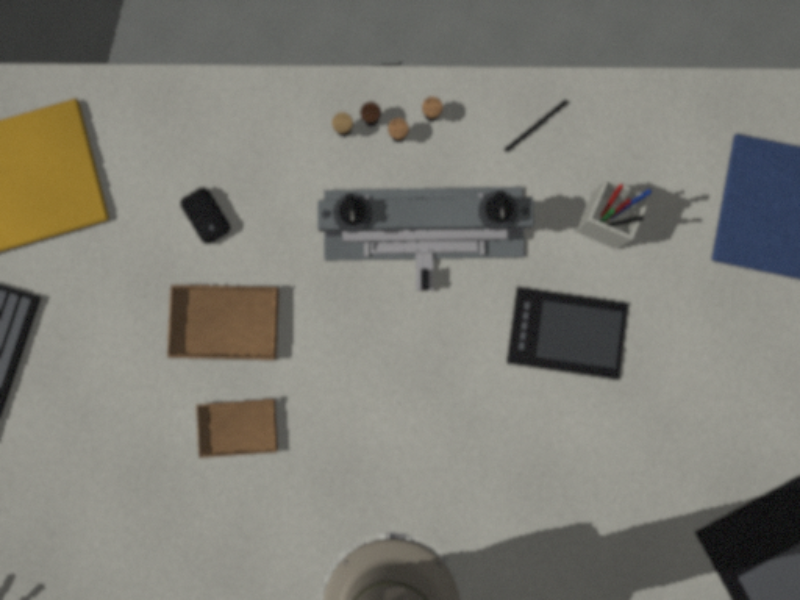

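View pics/scene0b.png

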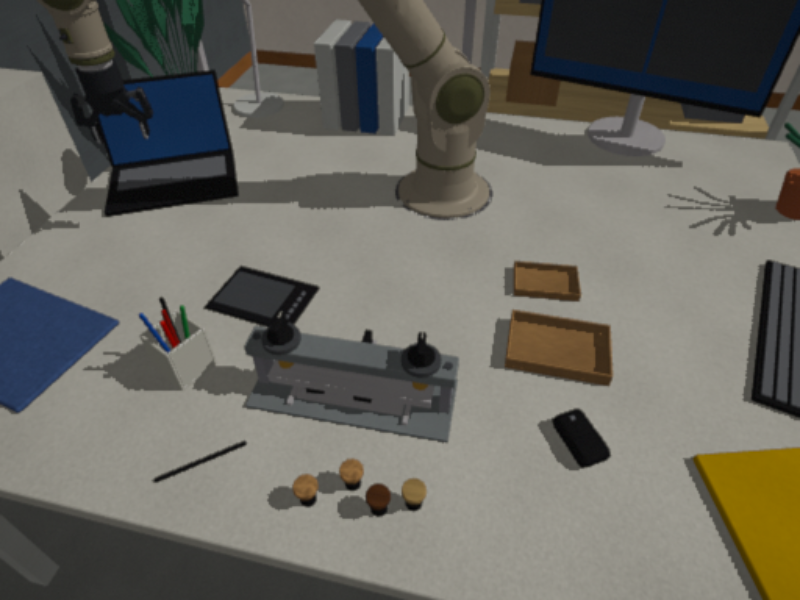

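The top view shows the press, with knobs at about (353,210) and (498,208), the handle fin at (426,278), the larger box at (223,320), the cup at (612,215) and the mouse at (205,215). The tablet is on the right, and the scene view agrees.

```bash
python3 - <<'E'
from h import *
im,c=load('top0'); k=.64
for n,u,v,z in [('kl',353,208,.15),('kr',499,206,.15),('fin',426,277,.045),('box',223,321,.028),('boxTL',169,286,.028),('boxTR',277,286,.028),('boxBL',169,357,.028),('boxBR',277,357,.028),('cup',612,215,.1),('mouse',205,215,.02),('cbL',319,200,.115),('cbR',531,200,.115),('bpL',325,258,.01),('bpR',525,258,.01)]:
    print(n,onz(c,u*k,v*k,z).round(3))
i2,c2=load('scene0'); w=viewer.get_calibration('wrist'); s=env.sense()
Rt=R.from_quat(s['orientation']); print('cam in tool',Rt.inv().apply(w['position']-s['ee_pos']),(Rt.inv()*R.from_quat(w['orientation'])).as_matrix().round(3),w['mtx'][0])
p=onz(c,426*k,208*k,.15); print(rel([p[0],p[1]+.12,.3]),rel([p[0],p[1]-.12,.3]))
cv2.imwrite('pics/crop0.png',cv2.resize(i2[200:300,140:310],None,fx=4.5,fy=4.5,interpolation=cv2.INTER_CUBIC))
E
```

```text
kl [0.668 0.069 0.15 ]
kr [ 0.674 -0.166  0.15 ]
fin [ 0.572 -0.053  0.045]
box [0.491 0.303 0.028]
boxTL [0.552 0.401 0.028]
boxTR [0.554 0.209 0.028]
boxBL [0.426 0.396 0.028]
boxBR [0.429 0.205 0.028]
cup [ 0.673 -0.361  0.1  ]
mouse [0.682 0.344 0.02 ]
cbL [0.689 0.128 0.115]
cbR [ 0.693 -0.223  0.115]
bpL [0.608 0.127 0.01 ]
bpR [ 0.613 -0.23   0.01 ]
cam in tool [ 0.06577127 -0.0002738  -0.12074568] [[-0.     0.966  0.26 ]
 [ 1.    -0.     0.001]
 [ 0.001  0.26  -0.966]] [327.61329751   0.         253.40806944]
[ 0.63386459 -0.49758645 -0.04687871] [ 0.52950077 -0.28146586 -0.04717069]
```

```bash
python3 -m creep '[0.04,-0.027,-0.01,0,0,0.03, 0.08,-0.053,-0.02,0,0,0.07, 0.12,-0.08,-0.03,0,0,0.11, 0.16,-0.107,-0.04,0,0,0.15, 0.2,-0.133,-0.05,0,0,0.19, 0.24,-0.16,-0.06,0,0,0.23, 0.28,-0.187,-0.07,0,0,0.27, 0.32,-0.213,-0.08,0,0,0.31, 0.36,-0.24,-0.09,0,0,0.35, 0.4,-0.267,-0.1,0,0,0.38, 0.44,-0.294,-0.1,0,0,0.4, 0.48,-0.32,-0.1,0,0,0.42, 0.52,-0.347,-0.1,0,0,0.43, 0.56,-0.374,-0.1,0,0,0.45, 0.58,-0.39,-0.1,0,0,0.45, 0.58,-0.39,-0.1,0,0,0.45, 0.58,-0.39,-0.1,0,0,0.45, 0.58,-0.39,-0.1,0,0,0.45]' 1 100
python3 - <<'E'
from h import *
im,c=cap('wrist','w1'); a=cv2.imread('pics/w1.png'); cv2.imwrite('pics/w1b.png',cv2.resize(a,(800,600),interpolation=cv2.INTER_CUBIC))
s=env.sense(); print(s['ee_pos'],s['joint_positions'],R.from_quat(s['orientation']).as_matrix().round(3))
E
```

```text
clock: 1.9
ee_pos: [0.6674, -0.0512, 0.3531]
orientation: [1.0, -0.001, -0.0, 0.0]
force: [0.5, -0.6, -0.1]
opening: 0.0857
gripper_force: 0.0
[ 0.66737907 -0.05135692  0.35325449] [-0.02209995  0.44369405  0.02085116  1.62249226 -0.00926838  1.07592415
 -1.57211252] [[ 1.    -0.002 -0.   ]
 [-0.002 -1.    -0.001]
 [-0.     0.001 -1.   ]]
```

View pics/w1b.png

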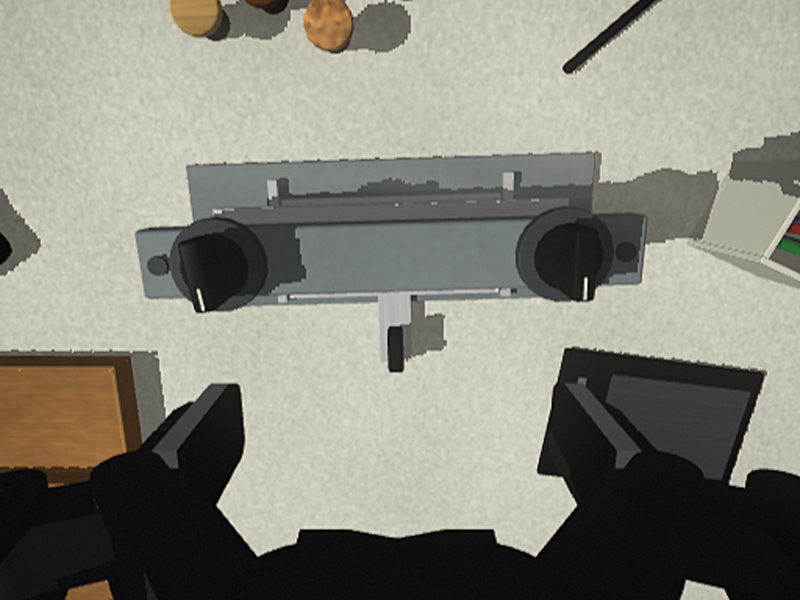

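The wrist view shows both knobs with white pointer lines toward the robot, at about (200,300) left and (586,288) right. The fin is at (396,350). I'll move over the right knob for a second view.

```bash
python3 -m creep '[0,0.03,0.015,0,0,0, 0,0.06,0.03,0,0,0, 0,0.09,0.045,0,0,0, 0,0.115,0.06,0,0,0, 0,0.115,0.06,0,0,0, 0,0.115,0.06,0,0,0]'
python3 - <<'E'
from h import *
im,c=cap('wrist','w2')
a=cv2.imread('pics/w2.png'); cv2.imwrite('pics/w2b.png',cv2.resize(a,(800,600),interpolation=cv2.INTER_CUBIC))
s=env.sense(); print(s['ee_pos'],R.from_quat(s['orientation']).as_matrix().round(3))
for f in('w1','w2'):
    a,c=load(f); m=((a.min(2)>170)&(a.max(2)-a.min(2)<25)).astype(np.uint8)
    n,l,st,ce=cv2.connectedComponentsWithStats(m)
    for i in range(1,n):
        if 8<st[i,4]<400 and st[i,0]<500: print(f,st[i],(ce[i]/.64).round(0))
E
```

```text
clock: 2.55
ee_pos: [0.6672, -0.1662, 0.2931]
orientation: [1.0, -0.002, -0.0, -0.0]
force: [0.1, 1.3, 0.6]
opening: 0.0856
gripper_force: 0.0
[ 0.66773341 -0.1647926   0.29365648] [[ 1.    -0.001  0.   ]
 [-0.001 -1.     0.   ]
 [ 0.    -0.    -1.   ]]
w1 [221   0  25  10 104] [359.   4.]
w1 [438   1   3   5  11] [686.   5.]
w1 [478   0   3   5  10] [748.   3.]
w1 [496   0   2   6  11] [776.   4.]
w1 [25  3  3  5 14] [41.  8.]
w1 [21  4  5 20 36] [36. 21.]
w1 [477   4  10  14  53] [753.  19.]
w1 [470   7   5   4  15] [738.  13.]
w1 [488   6   5  11  16] [765.  17.]
w1 [455   9  14  10  32] [719.  22.]
w1 [494  10   5   9  24] [775.  22.]
w1 [471  13   6   8  18] [739.  25.]
w1 [486  19   8   9  47] [764.  36.]
w1 [496  19   8  12  52] [780.  37.]
w1 [16 21  4  6 16] [28. 37.]
w1 [ 9 27  3  7 14] [16. 47.]
w1 [14 31  5  4 10] [25. 51.]
w1 [ 2 38  5 12 26] [ 7. 66.]
w1 [ 2 51  5  9 28] [ 6. 86.]
w1 [16 51  9  9 36] [30. 87.]
w1 [499  54  12  23 101] [788.  97.]
w1 [ 1 61  9  7 31] [  9. 100.]
w1 [ 0 88  3  5 11] [  2. 141.]
w1 [322 111   7  10  52] [508. 180.]
w1 [171 116   6  11  52] [271. 188.]
w1 [487 127  25  52 225] [781. 244.]
w1 [374 178   2  13  22] [585. 286.]
w1 [126 185   5  14  23] [200. 300.]
w1 [321 185   5   4  16] [505. 292.]
w1 [178 190   5   3  15] [281. 298.]
w1 [436 372  30  12 173] [700. 591.]
w2 [449 101  18  11  66] [714. 165.]
w2 [236 111   7  12  71] [373. 183.]
w2 [ 62 116   8  15  88] [102. 192.]
w2 [383 134  11  27  38] [606. 230.]
w2 [499 172  13  14 123] [791. 278.]
w2 [255 194   3  16  31] [400. 315.]
w2 [ 77 203   6   3  18] [124. 319.]
w2 [ 42 372  30  12 236] [ 91. 592.]
w2 [436 372  30  12 217] [701. 592.]
```

View pics/w2b.png

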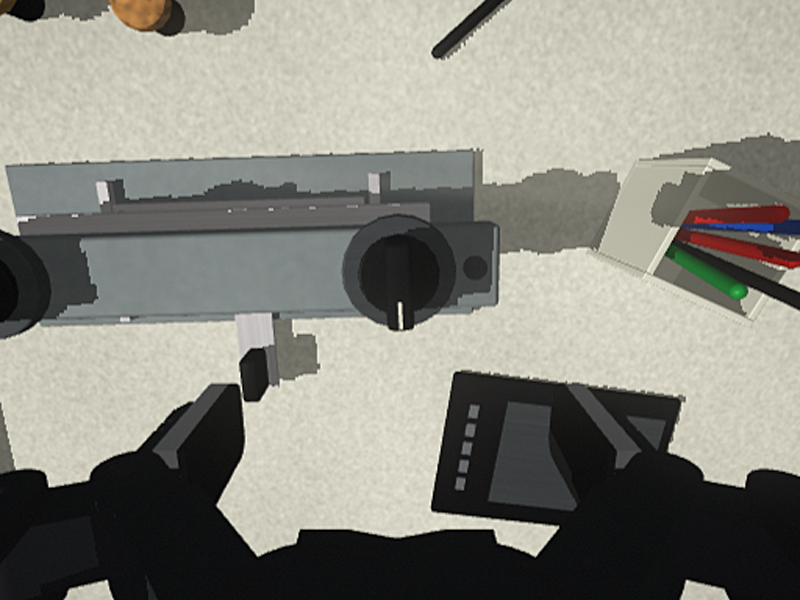

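```bash
python3 - <<'E'
from h import *
a1,c1=load('w1');a2,c2=load('w2');k=.64
def tri(u1,u2):
    p,d=ray(c1,*u1);q,e=ray(c2,*u2);t,s=np.linalg.lstsq(np.c_[d,-e],q-p,rcond=None)[0];return (p+t*d+q+s*e)/2,np.linalg.norm(p+t*d-q-s*e)
print('mark r',tri((374.5,184),(256,201.5)))
print('housing r w2',onz(c2,399*k,270*k,.127),'w1',onz(c1,565*k,256*k,.127),'l w1',onz(c1,219*k,263*k,.127))
for f,c,a in(('w1',c1,a1),('w2',c2,a2)):
    m=((a.min(2)>170)&(a.max(2)-a.min(2)<25)); v,u=np.nonzero(m)
    for (x0,x1,y0,y1) in [(374,376,176,192),(124,132,184,200)] if f=='w1' else [(254,259,192,212)]:
        s=(u>=x0)&(u<=x1)&(v>=y0)&(v<=y1)
        for z in(.155,.16,.165):
            P=np.array([onz(c,x,y,z)for x,y in zip(u[s],v[s])]); 
            i=P[:,0].argsort(); A=P[i[:3]].mean(0);B=P[i[-3:]].mean(0); print(f,z,'front',A.round(4),'back',B.round(4),'ang',np.arctan2(*(B-A)[[1,0]]).round(3))
# fin top: tri guess
print('fin', tri((396*k,346*k),(257*k,372*k)))
print('cbar edge w2', [onz(c2,x*k,y*k,.115).round(4) for x,y in((42,325),(497,303))],'baseplate',[onz(c2,x*k,y*k,.01).round(4) for x,y in((7,165),(480,150))])
E
```

```text
mark r (array([ 0.6614306 , -0.16770614,  0.16553243]), np.float64(0.000195972180700389))
housing r w2 [ 0.67679887 -0.16743301  0.127     ] w1 [ 0.67470539 -0.16641079  0.127     ] l w1 [0.67034904 0.07056932 0.127     ]
w1 0.155 front [ 0.6539 -0.1717  0.155 ] back [ 0.6649 -0.171   0.155 ] ang 0.064
w1 0.16 front [ 0.6552 -0.1698  0.16  ] back [ 0.6659 -0.1691  0.16  ] ang 0.064
w1 0.165 front [ 0.6564 -0.1679  0.165 ] back [ 0.667  -0.1672  0.165 ] ang 0.064
w1 0.155 front [0.6434 0.0774 0.155 ] back [0.6579 0.0762 0.155 ] ang -0.08
w1 0.16 front [0.6448 0.0754 0.16  ] back [0.6591 0.0742 0.16  ] ang -0.08
w1 0.165 front [0.6462 0.0733 0.165 ] back [0.6602 0.0722 0.165 ] ang -0.08
w2 0.155 front [ 0.6492 -0.1694  0.155 ] back [ 0.6644 -0.1673  0.155 ] ang 0.143
w2 0.16 front [ 0.6508 -0.1694  0.16  ] back [ 0.6657 -0.1672  0.16  ] ang 0.143
w2 0.165 front [ 0.6525 -0.1693  0.165 ] back [ 0.667  -0.1672  0.165 ] ang 0.143
fin (array([ 0.57163049, -0.05078762,  0.0210968 ]), np.float64(0.0010924975121621955))
cbar edge w2 [array([0.641 , 0.0508, 0.115 ]), array([ 0.654 , -0.2266,  0.115 ])] baseplate [array([0.736 , 0.1302, 0.01  ]), array([ 0.7458, -0.2293,  0.01  ])]
```

```bash
python3 -m creep '[0.008,0.002,0.03,0,0,-0.04, 0.008,0.002,0.06,0,0,-0.08, 0.008,0.002,0.09,0,0,-0.08, 0.008,0.002,0.12,0,0,-0.08, 0.008,0.002,0.135,0,0,-0.08, 0.008,0.002,0.135,0,0,-0.08, 0.008,0.002,0.135,0,0,-0.08]' 1 && python3 -m creep '[0,0,0,0,0,0, 0,0,0,0,0,0, 0,0,0,0,0,0, 0,0,0,0,0,0, 0,0,0,0,0,0, 0,0,0,0,0,0, 0,0,0,0,0,0, 0,0,0,0,0,0]' 0 120
python3 -c "
from h import *;s=env.sense();print(s['torque'],s['joint_positions'][6],R.from_quat(s['orientation']).as_matrix()[:2,0])"
```

```text
clock: 3.3
ee_pos: [0.6767, -0.1661, 0.1595]
orientation: [0.999, 0.04, 0.001, 0.0]
force: [-0.5, -0.4, -0.4]
opening: 0.0853
gripper_force: 0.0
clock: 4.1
ee_pos: [0.6761, -0.1673, 0.159]
orientation: [0.999, 0.04, 0.0, 0.0]
force: [-0.9, -3.0, 5.4]
opening: 0.0124
gripper_force: 117.1
[-0.39401668  0.3174444   0.13185692] -1.3304749051713132 [0.9968491  0.07931799]
```

```bash
python3 -m creep '[0,0,0,0,0,-0.1, 0,0,0,0,0,-0.2, 0,0,0,0,0,-0.3, 0,0,0,0,0,-0.4, 0,0,0,0,0,-0.5, 0,0,0,0,0,-0.6, 0,0,0,0,0,-0.7, 0,0,0,0,0,-0.8, 0,0,0,0,0,-0.9, 0,0,0,0,0,-0.9, 0,0,0,0,0,-0.9]'
python3 -c "
from h import *;s=env.sense();print(s['torque'],s['joint_positions'][6],R.from_quat(s['orientation']).as_matrix()[:2,0])"
python3 -m creep '[0,0,0,0,0,0, 0,0,0,0,0,0, 0,0,0,0,0,0, 0,0,-0.03,0,0,0, 0,0,-0.07,0,0,0, 0,0,-0.11,0,0,0.1, 0,0,-0.11,0,0,0.2, 0,0,-0.11,0,0,0.2]' 1
python3 - <<'E'
from h import *
im,c=cap('wrist','w3')
a=cv2.imread('pics/w3.png'); cv2.imwrite('pics/w3b.png',cv2.resize(a[60:260],None,fx=1.5,fy=1.5,interpolation=cv2.INTER_CUBIC))
E
```

```text
clock: 5.2
ee_pos: [0.6758, -0.1668, 0.159]
orientation: [0.882, 0.47, -0.0, 0.0]
force: [-2.3, 0.1, 7.6]
opening: 0.012
gripper_force: 117.6
[-0.00950449  0.54855748  0.07698014] -0.6410967610817377 [0.55731076 0.83030397]
clock: 6.0
ee_pos: [0.6764, -0.1663, 0.2696]
orientation: [0.925, 0.38, 0.001, 0.001]
force: [-0.9, -0.0, -0.3]
opening: 0.085
gripper_force: 0.0
```

View pics/w3b.png

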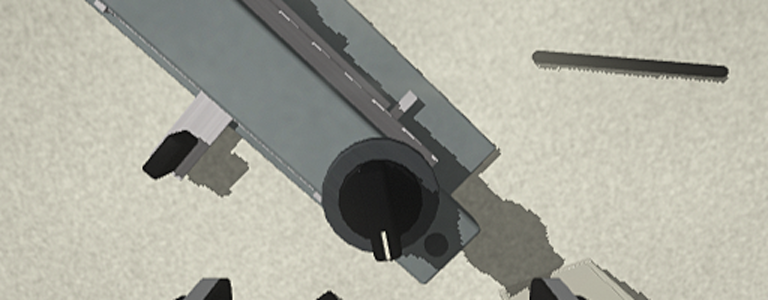

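```bash
python3 -m creep '[0.027,-0.029,0,0,0,0.14, 0.054,-0.058,0,0,0,0.28, 0.081,-0.088,0,0,0,0.42, 0.108,-0.117,0,0,0,0.56, 0.135,-0.147,0,0,0,0.7, 0.162,-0.176,0,0,0,0.84, 0.162,-0.176,0.03,0,0,0.86, 0.162,-0.176,0.07,0,0,0.86, 0.162,-0.176,0.11,0,0,0.86, 0.162,-0.176,0.11,0,0,0.86, 0.162,-0.176,0.11,0,0,0.86]' 1 && python3 -m creep '[0,0,0,0,0,0, 0,0,0,0,0,0, 0,0,0,0,0,0, 0,0,0,0,0,0, 0,0,0,0,0,0, 0,0,0,0,0,0, 0,0,0,0,0,0]' 0 120
python3 -c "
from h import *;s=env.sense();print(s['torque'],s['joint_positions'][6],R.from_quat(s['orientation']).as_matrix()[:2,0])"
```

```text
clock: 7.15
ee_pos: [0.6668, 0.0724, 0.1574]
orientation: [0.999, -0.039, -0.001, 0.0]
force: [0.5, -0.5, 0.7]
opening: 0.0855
gripper_force: 0.0
clock: 7.85
ee_pos: [0.6676, 0.0725, 0.1594]
orientation: [0.999, -0.038, 0.001, 0.001]
force: [-2.2, -1.9, 7.0]
opening: 0.0127
gripper_force: 116.8
[-0.43116178  0.3597431   1.82722274] -1.8507815163900216 [ 0.99715109 -0.07541937]
```

```bash
python3 -m creep '[0,0,0,0,0,-0.1, 0,0,0,0,0,-0.2, 0,0,0,0,0,-0.3, 0,0,0,0,0,-0.4, 0,0,0,0,0,-0.5, 0,0,0,0,0,-0.6, 0,0,0,0,0,-0.7, 0,0,0,0,0,-0.8, 0,0,0,0,0,-0.9, 0,0,0,0,0,-1.0, 0,0,0,0,0,-1.1, 0,0,0,0,0,-1.2, 0,0,0,0,0,-1.3, 0,0,0,0,0,-1.4, 0,0,0,0,0,-1.5, 0,0,0,0,0,-1.6, 0,0,0,0,0,-1.7, 0,0,0,0,0,-1.8, 0,0,0,0,0,-1.9, 0,0,0,0,0,-1.9]'
python3 -c "
from h import *;s=env.sense();print(s['torque'],s['joint_positions'][6],R.from_quat(s['orientation']).as_matrix()[:2,0])"
python3 -m creep '[0,0,0,0,0,0, 0,0,0,0,0,0, 0,0,0,0,0,0, 0,0,-0.03,0,0,0, 0,0,-0.07,0,0,0, 0,0,-0.11,0,0,0, 0,0,-0.11,0,0,0, 0,0,-0.11,0,0,0]' 1
python3 - <<'E'
from h import *
im,c=cap('wrist','w4')
a=cv2.imread('pics/w4.png'); cv2.imwrite('pics/w4b.png',cv2.resize(a[60:260],None,fx=1.5,fy=1.5,interpolation=cv2.INTER_CUBIC))
E
```

```text
clock: 9.85
ee_pos: [0.6688, 0.0716, 0.1594]
orientation: [0.613, 0.79, 0.001, 0.001]
force: [1.5, -2.6, 5.7]
opening: 0.012
gripper_force: 115.5
[-0.5376245  -0.39862066  0.05807604] -0.38377233447499215 [-0.24846297  0.96864062]
clock: 10.65
ee_pos: [0.6675, 0.0725, 0.269]
orientation: [0.614, 0.789, 0.0, 0.001]
force: [0.7, 0.9, -0.8]
opening: 0.0851
gripper_force: 0.0
```

View pics/w4b.png

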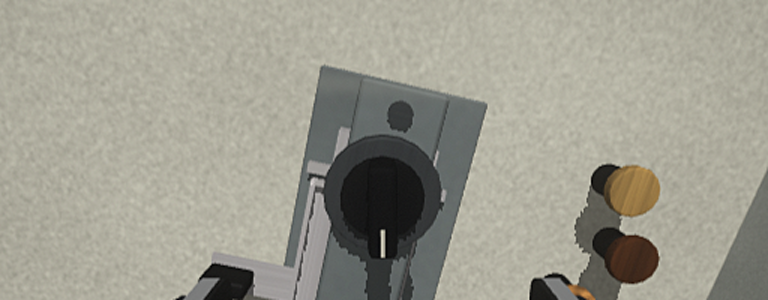

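```bash
python3 -m creep '[-0.039,-0.0085,0,0,0,0.14, -0.078,-0.017,0,0,0,0.28, -0.117,-0.0255,0,0,0,0.42, -0.156,-0.034,0,0,0,0.56, -0.195,-0.0425,0,0,0,0.7, -0.234,-0.051,0,0,0,0.84, -0.234,-0.051,0.03,0,0,0.84, -0.234,-0.051,0.07,0,0,0.84, -0.234,-0.051,0.11,0,0,0.84, -0.234,-0.051,0.11,0,0,0.84, -0.234,-0.051,0.11,0,0,0.84]' 1 && python3 -m creep '[0,0,0,0,0,0, 0,0,0,0,0,0, 0,0,0,0,0,0, 0,0,0,0,0,0, 0,0,0,0,0,0, 0,0,0,0,0,0, 0,0,0,0,0,0]' 0 120
python3 -c "
from h import *;s=env.sense();print(s['torque'],s['joint_positions'],R.from_quat(s['orientation']).as_matrix()[:2,0])"
```

```text
clock: 11.8
ee_pos: [0.675, -0.1665, 0.1572]
orientation: [0.882, 0.471, -0.001, -0.001]
force: [0.6, -0.4, 1.5]
opening: 0.0854
gripper_force: 0.0
clock: 12.5
ee_pos: [0.6757, -0.1669, 0.1592]
orientation: [0.882, 0.47, 0.0, 0.0]
force: [-2.3, 0.2, 5.7]
opening: 0.0122
gripper_force: 117.2
[ 0.03372762  0.4339842  -0.00821675] [ 0.37226807  0.6846208  -0.33978686  1.73226617  0.30590962  0.77647362
 -0.7076625 ] [0.55733504 0.83028769]
```

Well aligned (no residual twist). I'll turn the right knob by 1.75.

```bash
python3 -m creep '[0,0,0,0,0,-0.1, 0,0,0,0,0,-0.2, 0,0,0,0,0,-0.3, 0,0,0,0,0,-0.4, 0,0,0,0,0,-0.5, 0,0,0,0,0,-0.6, 0,0,0,0,0,-0.7, 0,0,0,0,0,-0.8, 0,0,0,0,0,-0.9, 0,0,0,0,0,-1.0, 0,0,0,0,0,-1.1, 0,0,0,0,0,-1.2, 0,0,0,0,0,-1.3, 0,0,0,0,0,-1.4, 0,0,0,0,0,-1.5, 0,0,0,0,0,-1.6, 0,0,0,0,0,-1.7, 0,0,0,0,0,-1.75, 0,0,0,0,0,-1.75]'
python3 -c "
from h import *;s=env.sense();print(s['torque'],s['joint_positions'],R.from_quat(s['orientation']).as_matrix()[:2,0])"
python3 -m creep '[0,0,0,0,0,0, 0,0,0,0,0,0, 0,0,0,0,0,0, 0,0,-0.03,0,0,0, 0,0,-0.07,0,0,0, 0,0,-0.11,0,0,0, 0,0,-0.11,0,0,0, 0,0,-0.11,0,0,0]' 1
```

```text
clock: 14.4
ee_pos: [0.6747, -0.1672, 0.1592]
orientation: [0.204, 0.979, -0.001, -0.001]
force: [-6.1, -1.0, 10.0]
opening: 0.012
gripper_force: 118.2
[-0.06097859  1.3155765   0.06377932] [ 0.63494385  0.79117427 -0.80183328  1.71471436  0.68588544  0.94116351
  0.7169634 ] [-0.91691711  0.39907651]
clock: 15.2
ee_pos: [0.676, -0.1668, 0.2692]
orientation: [0.205, 0.979, -0.0, 0.001]
force: [0.0, 0.0, -0.4]
opening: 0.0854
gripper_force: 0.0
```

```bash
python3 -m creep '[0.015,0.031,0,0,0,0.13, 0.029,0.062,0,0,0,0.26, 0.044,0.093,0,0,0,0.39, 0.059,0.124,0,0,0,0.52, 0.074,0.155,0,0,0,0.65, 0.088,0.186,0,0,0,0.78, 0.103,0.216,0,0,0,0.91, 0.103,0.216,0.03,0,0,0.91, 0.103,0.216,0.07,0,0,0.91, 0.103,0.216,0.11,0,0,0.91, 0.103,0.216,0.11,0,0,0.91, 0.103,0.216,0.11,0,0,0.91]' 1 && python3 -m creep '[0,0,0,0,0,0, 0,0,0,0,0,0, 0,0,0,0,0,0, 0,0,0,0,0,0, 0,0,0,0,0,0, 0,0,0,0,0,0, 0,0,0,0,0,0]' 0 120
python3 -c "
from h import *;s=env.sense();print(s['torque'],s['joint_positions'],R.from_quat(s['orientation']).as_matrix()[:2,0])"
```

```text
clock: 16.4
ee_pos: [0.6672, 0.0725, 0.1575]
orientation: [0.614, 0.79, -0.001, -0.001]
force: [0.4, -0.3, 1.0]
opening: 0.0854
gripper_force: 0.0
clock: 17.1
ee_pos: [0.6685, 0.0725, 0.1593]
orientation: [0.614, 0.789, 0.001, 0.001]
force: [1.4, -0.1, 5.8]
opening: 0.0121
gripper_force: 117.2
[-0.09636942 -0.05460112  0.0798852 ] [ 0.16715768  0.70100104 -0.57393354  1.7809618   0.50597083  0.80874373
 -0.40740593] [-0.24637664  0.96917409]
```

```bash
python3 -m creep '[0,0,0,0,0,-0.1, 0,0,0,0,0,-0.2, 0,0,0,0,0,-0.3, 0,0,0,0,0,-0.4, 0,0,0,0,0,-0.5, 0,0,0,0,0,-0.6, 0,0,0,0,0,-0.7, 0,0,0,0,0,-0.8, 0,0,0,0,0,-0.9, 0,0,0,0,0,-1.0, 0,0,0,0,0,-1.1, 0,0,0,0,0,-1.2, 0,0,0,0,0,-1.3, 0,0,0,0,0,-1.4, 0,0,0,0,0,-1.42, 0,0,0,0,0,-1.42]'
python3 -c "
from h import *;s=env.sense();print(s['torque'],s['joint_positions'],R.from_quat(s['orientation']).as_matrix()[:2,0])"
python3 -m creep '[0,0,0,0,0,-0.03, 0,0,0,0,0,-0.05, 0,0,0,0,0,-0.05]'
python3 -c "
from h import *;s=env.sense();print(s['torque'],R.from_quat(s['orientation']).as_matrix()[:2,0])"
```

```text
clock: 18.7
ee_pos: [0.6686, 0.0724, 0.1593]
orientation: [-0.049, 0.999, 0.0, 0.001]
force: [1.2, -0.2, 5.6]
opening: 0.0118
gripper_force: 117.9
[-0.24681732 -0.19018467  0.07250908] [ 0.35916181  0.81554564 -0.93224098  1.76816415  0.78504185  0.97489898
  0.77326122] [-0.99514327 -0.09841463]
clock: 19.0
ee_pos: [0.6686, 0.0724, 0.1593]
orientation: [-0.074, 0.997, -0.0, 0.001]
force: [0.0, -0.1, 6.6]
opening: 0.0121
gripper_force: 117.9
[-0.22612976 -0.2116445   0.07773686] [-0.98900617 -0.14786001]
```

```bash
python3 -m creep '[0,0,0,0,0,0, 0,0,0,0,0,0, 0,0,0,0,0,0, 0,0,-0.03,0,0,0, 0,0,-0.07,0,0,0, 0.005,-0.04,-0.07,0,0,0.1, 0.009,-0.08,-0.07,0,0,0.2, 0.014,-0.12,-0.07,0,0,0.3, 0.019,-0.16,-0.07,0,0,0.4, 0.023,-0.2,-0.07,0,0,0.5, 0.028,-0.238,-0.07,0,0,0.56, 0.028,-0.238,-0.03,0,0,0.56, 0.028,-0.238,0,0,0,0.56, 0.028,-0.238,0,0,0,0.56, 0.028,-0.238,0,0,0,0.56]' 1 && python3 -m creep '[0,0,0,0,0,0, 0,0,0,0,0,0, 0,0,0,0,0,0, 0,0,0,0,0,0, 0,0,0,0,0,0, 0,0,0,0,0,0, 0,0,0,0,0,0, 0,0,0,0,0,-0.1, 0,0,0,0,0,-0.2, 0,0,0,0,0,-0.3, 0,0,0,0,0,-0.4, 0,0,0,0,0,-0.5, 0,0,0,0,0,-0.53, 0,0,0,0,0,-0.53]' 0 120
python3 -c "
from h import *;s=env.sense();print(s['torque'],R.from_quat(s['orientation']).as_matrix()[:2,0])"
```

```text
clock: 20.5
ee_pos: [0.6752, -0.1666, 0.1585]
orientation: [0.204, 0.979, 0.0, -0.0]
force: [-0.2, 0.4, 0.4]
opening: 0.0857
gripper_force: 0.0
clock: 21.9
ee_pos: [0.6751, -0.1675, 0.159]
orientation: [-0.059, 0.998, -0.0, 0.0]
force: [-3.2, -0.7, 6.7]
opening: 0.0121
gripper_force: 118.5
[-0.16096596  0.58133492  0.12341078] [-0.99293035 -0.11869829]
```

```bash
python3 -m creep '[0,0,0,0,0,0, 0,0,0,0,0,0, 0,0,0,0,0,0, 0,0,-0.04,0,0,0, 0,0,-0.08,0,0,0, 0,0,-0.12,0,0,0.14, 0,0,-0.14,0,0,0.28, 0,0,-0.14,0,0,0.42, 0,0,-0.14,0,0,0.56, 0,0,-0.14,0,0,0.7, 0,0,-0.14,0,0,0.84, 0,0,-0.14,0,0,0.98, 0,0,-0.14,0,0,1.12, 0,0,-0.14,0,0,1.26, 0,0,-0.14,0,0,1.4, 0,0,-0.14,0,0,1.5, 0,0,-0.14,0,0,1.6, 0,0,-0.14,0,0,1.6]' 1 && python3 -m creep '[0.01,-0.007,0,0,0,0.14, 0.02,-0.014,0,0,0,0.28, 0.03,-0.021,0,0,0,0.42, 0.04,-0.028,0,0,0,0.56, 0.05,-0.035,0,0,0,0.7, 0.06,-0.042,0,0,0,0.84, 0.07,-0.05,0,0,0,0.98, 0.08,-0.057,0,0,0,1.12, 0.09,-0.064,0,0,0,1.26, 0.1,-0.07,0,0,0,1.4, 0.11,-0.078,0,0,0,1.54, 0.125,-0.085,0,0,0,1.615, 0.125,-0.085,0,0,0,1.615, 0.125,-0.085,0,0,0,1.615]'
python3 - <<'E'
from h import *
im,c=cap('wrist','w5')
a=cv2.imread('pics/w5.png'); cv2.imwrite('pics/w5b.png',cv2.resize(a,(800,600),interpolation=cv2.INTER_CUBIC))
s=env.sense();print(s['ee_pos'],s['joint_positions'],R.from_quat(s['orientation']).as_matrix().round(3))
E
```

```text
clock: 23.7
ee_pos: [0.6751, -0.1668, 0.2984]
orientation: [0.675, 0.738, -0.0, 0.0]
force: [0.2, 0.2, 0.2]
opening: 0.0853
gripper_force: 0.0
clock: 25.1
ee_pos: [0.5796, -0.0501, 0.2984]
orientation: [1.0, 0.025, 0.0, 0.0]
force: [0.4, -0.0, 0.1]
opening: 0.0855
gripper_force: 0.0
[ 0.5797347  -0.05064592  0.298309  ] [ 0.17646378  0.38905811 -0.258088    1.87301689  0.12489577  0.89477905
 -1.66403551] [[ 0.999  0.048  0.   ]
 [ 0.048 -0.999 -0.   ]
 [ 0.     0.    -1.   ]]
```

View pics/w5b.png

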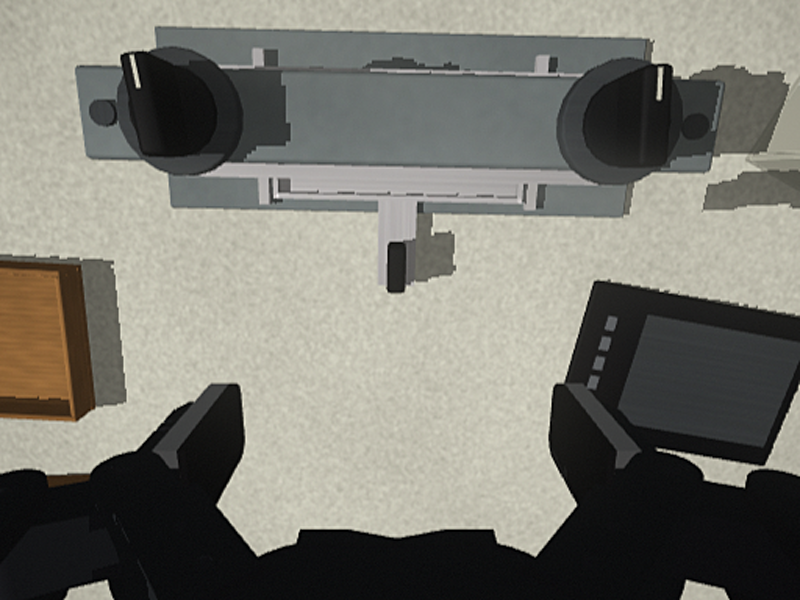

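```bash
python3 - <<'E'
from h import *
a,c=load('w5');k=.64
for z in(.03,.045,.05):
    print(z,[onz(c,x*k,y*k,z).round(4) for x,y in((390,242),(403,242),(390,292),(403,292))])
    print(rel(onz(c,396.5*k,267*k,z)))
# tri with w1 of fin-top front corners
a1,c1=load('w1')
for u1,u2 in (((396,327),(397,242)),((396,371),(397,293))):
    p,d=ray(c1,u1[0]*k,u1[1]*k);q,e=ray(c,u2[0]*k,u2[1]*k);t,s=np.linalg.lstsq(np.c_[d,-e],q-p,rcond=None)[0];print((p+t*d+q+s*e)/2)
E
```

```text
0.03 [array([ 0.5909, -0.0445,  0.03  ]), array([ 0.5913, -0.0544,  0.03  ]), array([ 0.5518, -0.0463,  0.03  ]), array([ 0.5523, -0.0565,  0.03  ])]
[-0.00797159 -0.00070283  0.26830685]
0.045 [array([ 0.5929, -0.0446,  0.045 ]), array([ 0.5934, -0.0541,  0.045 ]), array([ 0.5554, -0.0463,  0.045 ]), array([ 0.5558, -0.0561,  0.045 ])]
[-0.00513816 -0.00071121  0.25330753]
0.05 [array([ 0.5936, -0.0446,  0.05  ]), array([ 0.5941, -0.054 ,  0.05  ]), array([ 0.5566, -0.0463,  0.05  ]), array([ 0.557, -0.056,  0.05 ])]
[-0.00419368 -0.00071401  0.24830776]
[ 0.58909158 -0.05034252  0.01552316]
[ 0.55209011 -0.05122092  0.03335669]
```

```bash
python3 -m creep '[-0.005,-0.001,0.045,0,0,0.01, -0.005,-0.001,0.09,0,0,0.01, -0.005,-0.001,0.135,0,0,0.01, -0.005,-0.001,0.18,0,0,0.01, -0.005,-0.001,0.215,0,0,0.01, -0.005,-0.001,0.24,0,0,0.01, -0.005,-0.001,0.254,0,0,0.01, -0.005,-0.001,0.254,0,0,0.01, -0.005,-0.001,0.254,0,0,0.01]' 1 && python3 -m creep '[0,0,0,0,0,0, 0,0,0,0,0,0, 0,0,0,0,0,0, 0,0,0,0,0,0, 0,0,0,0,0,0, 0,0,0,0,0,0, 0,0,0,0,0,0]' 0 80
```

```text
clock: 26.05
ee_pos: [0.5749, -0.0498, 0.0448]
orientation: [1.0, 0.018, 0.0, 0.0]
force: [0.2, -0.5, 0.8]
opening: 0.0856
gripper_force: 0.0
clock: 26.75
ee_pos: [0.5745, -0.0502, 0.0449]
orientation: [1.0, 0.017, 0.0, 0.0]
force: [-0.5, -2.9, 6.7]
opening: 0.0119
gripper_force: 78.5
```

```bash
python3 -m creep '[-0.01,0,0,0,0,0, -0.02,0,0,0,0,0, -0.03,0,0,0,0,0, -0.04,0,0,0,0,0, -0.05,0,0,0,0,0, -0.06,0,0,0,0,0, -0.07,0,0,0,0,0, -0.08,0,0,0,0,0, -0.09,0,0,0,0,0, -0.098,0,0,0,0,0, -0.104,0,0,0,0,0, -0.107,0,0,0,0,0, -0.107,0,0,0,0,0, -0.107,0,0,0,0,0]'
```

```text
clock: 28.15
ee_pos: [0.4694, -0.0532, 0.0449]
orientation: [1.0, 0.017, 0.002, -0.0]
force: [5.7, -1.6, 4.5]
opening: 0.0121
gripper_force: 79.1
```

```bash
python3 -m creep '[0,0,0,0,0,0, 0,0,0,0,0,0, 0,0,0,0,0,0, 0,0,-0.03,0,0,0, 0,0,-0.07,0,0,0, 0,0,-0.11,0,0,0, 0.03,0,-0.15,0,0,0, 0.06,0,-0.19,0,0,0, 0.09,0,-0.23,0,0,0, 0.09,0,-0.23,0,0,0, 0.09,0,-0.23,0,0,0]' 1
python3 - <<'E'
from h import *
im,c=cap('wrist','w6')
a=cv2.imread('pics/w6.png'); cv2.imwrite('pics/w6b.png',cv2.resize(a,(800,600),interpolation=cv2.INTER_CUBIC))
s=env.sense();print(s['ee_pos'],s['joint_positions'],R.from_quat(s['orientation']).as_matrix().round(3))
E
```

```text
clock: 29.25
ee_pos: [0.5571, -0.05, 0.2744]
orientation: [1.0, 0.017, 0.0, 0.0]
force: [-0.6, -0.2, 0.0]
opening: 0.0856
gripper_force: 0.0
[ 0.55596828 -0.05009102  0.27334247] [ 0.1961193   0.38993065 -0.2835579   1.949334    0.1455839   0.82380482
 -1.70252631] [[ 0.999  0.035 -0.002]
 [ 0.035 -0.999 -0.   ]
 [-0.002  0.    -1.   ]]
```

View pics/w6b.png

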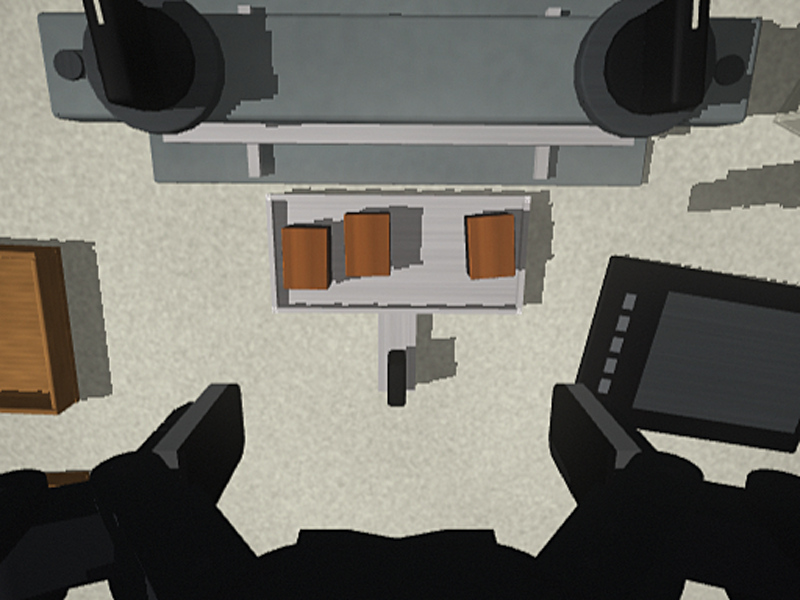

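Three samples stand in the tray at about (306,257), (368,243) and (491,245). The fourth is absent. Next I'll measure them and the box.

```bash
cat > meas.py <<'E'
from h import *
def samples(f,z=.0365,roi=None):
    a,c=load(f); h=cv2.cvtColor(a,cv2.COLOR_BGR2HSV)
    m=cv2.inRange(h,(4,140,60),(16,255,255)); 
    m=cv2.morphologyEx(m,cv2.MORPH_OPEN,np.ones((5,5)))
    out=[]
    for k in cv2.findContours(m,cv2.RETR_EXTERNAL,cv2.CHAIN_APPROX_NONE)[0]:
        if not 300<cv2.contourArea(k)<6000: continue
        P=np.array([onz(c,x,y,z)[:2] for x,y in k[:,0]])
        (cx,cy),(w,l),an=cv2.minAreaRect((P*1000).astype(np.float32))
        out.append((cx/1000,cy/1000,w,l,an)); print(f,cv2.boundingRect(k),'xy %.4f %.4f  w %.1f l %.1f ang %.1f'%out[-1])
    return out
E
python3 - <<'E'
from meas import *
o=samples('w6')
for s in o: print(rel([s[0],s[1],.033]))
E
```

```text
w6 (0, 160, 41, 95) xy 0.5019 0.2161  w 45.4 l 112.6 ang 80.6
w6 (181, 146, 29, 39) xy 0.5591 0.0158  w 42.5 l 31.3 ang 1.8
w6 (299, 137, 30, 41) xy 0.5723 -0.1152  w 43.5 l 31.6 ang 5.4
w6 (220, 137, 29, 40) xy 0.5700 -0.0279  w 43.0 l 30.6 ang 2.0
[-0.04428747 -0.26791327  0.24038999]
[ 0.00593148 -0.06574687  0.2403203 ]
[0.01454455 0.06556412 0.24032392]
[ 0.0153351  -0.02171045  0.24030825]
```

```bash
python3 -m creep '[0.0015,0.006,0.01,0,0,-0.14, 0.003,0.012,0.02,0,0,-0.28, 0.0045,0.018,0.03,0,0,-0.42, 0.006,0.024,0.04,0,0,-0.56, 0.0075,0.03,0.05,0,0,-0.7, 0.009,0.036,0.06,0,0,-0.84, 0.0105,0.042,0.07,0,0,-0.98, 0.012,0.048,0.08,0,0,-1.12, 0.0135,0.054,0.09,0,0,-1.26, 0.0145,0.06,0.1,0,0,-1.4, 0.0145,0.0655,0.11,0,0,-1.54, 0.0145,0.0655,0.14,0,0,-1.63, 0.0145,0.0655,0.17,0,0,-1.63, 0.0145,0.0655,0.19,0,0,-1.63, 0.0145,0.0655,0.21,0,0,-1.63, 0.0145,0.0655,0.225,0,0,-1.63, 0.0145,0.0655,0.23,0,0,-1.63, 0.0145,0.0655,0.23,0,0,-1.63, 0.0145,0.0655,0.23,0,0,-1.63]' 0.7 60 && python3 -m creep '[0,0,0,0,0,0, 0,0,0,0,0,0, 0,0,0,0,0,0, 0,0,0,0,0,0, 0,0,0,0,0,0]' 0 60
```

```text
clock: 31.2
ee_pos: [0.5741, -0.1148, 0.0447]
orientation: [0.673, 0.74, 0.0, 0.0]
force: [0.5, -0.1, 0.3]
opening: 0.0599
gripper_force: 0.0
clock: 31.7
ee_pos: [0.5747, -0.1151, 0.0455]
orientation: [0.673, 0.739, 0.0, 0.001]
force: [-1.4, -0.3, 6.6]
opening: 0.0425
gripper_force: 61.1
```

```bash
python3 -m creep '[0,0,-0.02,0,0,0, 0,0,-0.05,0,0,0, 0,0,-0.09,0,0,0, 0.02,-0.005,-0.09,0,0,0, 0.05,-0.01,-0.09,0,0,0.02, 0.09,-0.015,-0.09,0,0,0.04, 0.135,-0.02,-0.09,0,0,0.06, 0.18,-0.025,-0.09,0,0,0.09, 0.225,-0.03,-0.09,0,0,0.09, 0.27,-0.035,-0.09,0,0,0.09, 0.315,-0.04,-0.09,0,0,0.09, 0.36,-0.04,-0.09,0,0,0.09, 0.4,-0.04,-0.09,0,0,0.09, 0.44,-0.04,-0.09,0,0,0.09, 0.46,-0.04,-0.09,0,0,0.09, 0.471,-0.04,-0.09,0,0,0.09, 0.471,-0.04,-0.09,0,0,0.09]'
python3 - <<'E'
from h import *
im,c=cap('wrist','w7')
a=cv2.imread('pics/w7.png'); cv2.imwrite('pics/w7b.png',cv2.resize(a,(640,480),interpolation=cv2.INTER_CUBIC))
E
```

```text
clock: 33.4
ee_pos: [0.4897, 0.3513, 0.1346]
orientation: [0.705, 0.709, 0.0, -0.0]
force: [0.4, 0.4, -0.6]
opening: 0.0427
gripper_force: 61.3
```

View pics/w7b.png

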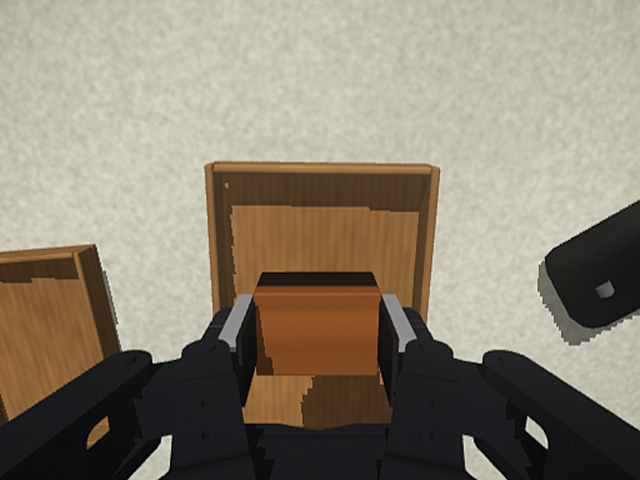

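The sample is held well and centred over the larger box. Lowering it now.

```bash
python3 -m creep '[0,0,0.03,0,0,0, 0,0,0.06,0,0,0, 0,0,0.08,0,0,0, 0,0,0.09,0,0,0, 0,0,0.094,0,0,0, 0,0,0.094,0,0,0, 0,0,0.094,0,0,0]' && python3 -m creep '[0,0,0,0,0,0, 0,0,0,0,0,0, 0,0,0,0,0,0, 0,0,-0.03,0,0,0, 0,0,-0.07,0,0,0, 0,0,-0.11,0,0,0, 0,0,-0.15,0,0,0, 0,0,-0.15,0,0,0]' 0.7
```

```text
clock: 34.15
ee_pos: [0.4906, 0.3502, 0.0412]
orientation: [0.706, 0.708, 0.001, 0.0]
force: [-0.1, 0.4, -0.5]
opening: 0.0424
gripper_force: 61.3
clock: 34.95
ee_pos: [0.4916, 0.3521, 0.1956]
orientation: [0.706, 0.708, 0.004, 0.0]
force: [0.1, -0.1, 0.1]
opening: 0.0597
gripper_force: 0.0
```

```bash
python3 -m creep '[-0.04,0.01,-0.01,0,0,0, -0.08,0.02,-0.02,0,0,0, -0.12,0.03,-0.03,0,0,0, -0.16,0.035,-0.04,0,0,0, -0.2,0.04,-0.05,0,0,0, -0.24,0.05,-0.055,0,0,0, -0.28,0.06,-0.055,0,0,-0.03, -0.32,0.07,-0.055,0,0,-0.03, -0.36,0.07,-0.055,0,0,-0.03, -0.38,0.07,-0.055,0,0,-0.03, -0.38,0.07,-0.055,0,0,-0.03, -0.38,0.07,-0.055,0,0,-0.03]'
python3 - <<'E'
from meas import *
cap('wrist','w8'); o=samples('w8')
s=env.sense(); print(s['ee_pos'],R.from_quat(s['orientation']).as_matrix()[:2,0])
for s in o: print(rel([s[0],s[1],.043]))
E
```

```text
clock: 36.15
ee_pos: [0.5614, -0.0295, 0.245]
orientation: [0.695, 0.719, 0.0, -0.0]
force: [0.1, 0.4, 0.4]
opening: 0.0599
gripper_force: 0.0
w8 (231, 121, 62, 56) xy 0.5684 -0.0030  w 61.6 l 54.1 ang 0.2
[ 0.56146004 -0.02851279  0.24517145] [-0.0348544   0.99939221]
[0.025084   0.00777255 0.20218703]
```

```bash
python3 - <<'E'
from h import *
a=cv2.imread('pics/w8.png'); cv2.imwrite('pics/w8b.png',cv2.resize(a,(640,480),interpolation=cv2.INTER_CUBIC))
E
```

```text
(no output)
```

View pics/w8b.png

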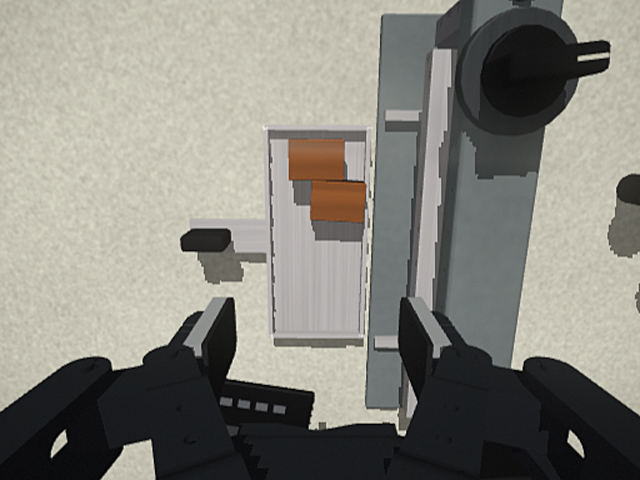

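```bash
python3 - <<'E'
from h import *
a,c=load('w8')
for n,P in(('mid',[(312,182),(365,182),(365,221),(312,219)]),('left',[(289,139),(344,139),(344,180),(289,180)])):
    Q=np.array([onz(c,x*.8,y*.8,.0365) for x,y in P]); m=Q.mean(0); print(n,m.round(4),np.ptp(Q,axis=0).round(4),rel([m[0],m[1],.044]).round(4))
print('rim',onz(c,369*.8,230*.8,.0205),onz(c,267*.8,230*.8,.0205))
E
```

```text
mid [ 0.5783 -0.0145  0.0365] [0.0444 0.0317 0.    ] [0.0133 0.0173 0.2012]
left [0.5594 0.0178 0.0365] [0.0444 0.0331 0.    ] [ 0.0462 -0.0004  0.2012]
rim [ 0.6067547 -0.0411005  0.0205   ] [ 0.51863373 -0.0440421   0.0205    ]
```

```bash
python3 -m creep '[0.013,0.017,0.03,0,0,0, 0.013,0.017,0.07,0,0,0, 0.013,0.017,0.11,0,0,0, 0.013,0.017,0.15,0,0,0, 0.013,0.017,0.18,0,0,0, 0.013,0.017,0.195,0,0,0, 0.013,0.017,0.201,0,0,0, 0.013,0.017,0.201,0,0,0]' 0.68 60 && python3 -m creep '[0,0,0,0,0,0, 0,0,0,0,0,0, 0,0,0,0,0,0, 0,0,0,0,0,0, 0,0,0,0,0,0]' 0 60 && python3 -m creep '[0,0,-0.02,0,0,0, 0,0,-0.05,0,0,0, 0,0,-0.09,0,0,0, 0,0,-0.09,0,0,0]'
```

```text
clock: 37.0
ee_pos: [0.5783, -0.015, 0.0444]
orientation: [0.695, 0.719, 0.0, -0.0]
force: [-0.0, -0.8, 0.6]
opening: 0.0582
gripper_force: 0.0
clock: 37.5
ee_pos: [0.5791, -0.0157, 0.046]
orientation: [0.695, 0.719, 0.001, 0.001]
force: [-0.8, 1.6, 7.8]
opening: 0.0426
gripper_force: 60.9
clock: 37.9
ee_pos: [0.5805, -0.0159, 0.1394]
orientation: [0.695, 0.719, 0.003, 0.003]
force: [0.5, 0.6, -0.9]
opening: 0.0425
gripper_force: 60.5
```

```bash
python3 -m creep '[0.02,-0.015,0,0,0,0, 0.055,-0.03,0,0,0,0, 0.095,-0.045,0,0,0,0, 0.135,-0.06,0,0,0,0, 0.175,-0.07,0,0,0,0.03, 0.215,-0.076,0,0,0,0.03, 0.255,-0.076,0,0,0,0.03, 0.29,-0.076,0,0,0,0.03, 0.31,-0.076,0,0,0,0.03, 0.321,-0.076,0,0,0,0.03, 0.321,-0.076,0,0,0,0.03, 0.321,-0.076,0.03,0,0,0.03, 0.321,-0.076,0.06,0,0,0.03, 0.321,-0.076,0.08,0,0,0.03, 0.321,-0.076,0.09,0,0,0.03, 0.321,-0.076,0.093,0,0,0.03, 0.321,-0.076,0.093,0,0,0.03, 0.321,-0.076,0.093,0,0,0.03]'
```

```text
clock: 39.7
ee_pos: [0.4918, 0.3022, 0.0421]
orientation: [0.706, 0.708, 0.001, 0.0]
force: [0.1, -0.8, -1.0]
opening: 0.0419
gripper_force: 60.5
```

Still gripped. I'll release, then go back and look at the last one.

```bash
python3 -m creep '[0,0,0,0,0,0, 0,0,0,0,0,0, 0,0,0,0,0,0, 0,0,-0.03,0,0,0, 0,0,-0.07,0,0,0, 0,0,-0.11,0,0,0, 0,0,-0.15,0,0,0, -0.04,0.02,-0.18,0,0,0, -0.08,0.03,-0.2,0,0,0, -0.12,0.04,-0.2,0,0,0, -0.16,0.05,-0.2,0,0,0, -0.2,0.06,-0.2,0,0,-0.03, -0.24,0.07,-0.2,0,0,-0.03, -0.28,0.07,-0.2,0,0,-0.03, -0.32,0.07,-0.2,0,0,-0.03, -0.33,0.07,-0.2,0,0,-0.03, -0.33,0.07,-0.2,0,0,-0.03, -0.33,0.07,-0.2,0,0,-0.03]' 0.7
python3 - <<'E'
from meas import *
cap('wrist','w9'); o=samples('w9')
for s in o: print(rel([s[0],s[1],.043]))
cap('top','t9'); samples('t9',.03)
E
```

```text
clock: 41.5
ee_pos: [0.5626, -0.0262, 0.2415]
orientation: [0.695, 0.719, 0.0, -0.0]
force: [-0.4, 0.5, 0.4]
opening: 0.0602
gripper_force: 0.0
w9 (231, 122, 44, 26) xy 0.5602 0.0148  w 42.5 l 24.2 ang 2.0
[ 0.04024173 -0.00101836  0.1985545 ]
```

```bash
python3 -m creep '[0.0425,-0.001,0.03,0,0,0, 0.0425,-0.001,0.07,0,0,0, 0.0425,-0.001,0.11,0,0,0, 0.0425,-0.001,0.15,0,0,0, 0.0425,-0.001,0.18,0,0,0, 0.0425,-0.001,0.195,0,0,0, 0.0425,-0.001,0.2,0,0,0, 0.0425,-0.001,0.2,0,0,0]' 0.7 60 && python3 -m creep '[0,0,0,0,0,0, 0,0,0,0,0,0, 0,0,0,0,0,0, 0,0,0,0,0,0, 0,0,0,0,0,0]' 0 60 && python3 -m creep '[0,0,-0.02,0,0,0, 0,0,-0.05,0,0,0, 0,0,-0.09,0,0,0, 0,0,-0.09,0,0,0]'
```

```text
clock: 42.4
ee_pos: [0.56, 0.0165, 0.041]
orientation: [0.694, 0.72, -0.0, -0.0]
force: [-0.6, 0.1, -0.5]
opening: 0.0599
gripper_force: 0.0
clock: 42.9
ee_pos: [0.5609, 0.0153, 0.0426]
orientation: [0.695, 0.719, 0.001, 0.001]
force: [-0.0, 0.5, 7.6]
opening: 0.0429
gripper_force: 61.6
clock: 43.3
ee_pos: [0.5622, 0.0152, 0.1359]
orientation: [0.695, 0.719, 0.003, 0.002]
force: [0.7, 0.3, -1.5]
opening: 0.0427
gripper_force: 61.3
```

```bash
python3 -m creep '[0.02,-0.015,0,0,0,0, 0.055,-0.03,0,0,0,0, 0.095,-0.045,0,0,0,0, 0.135,-0.055,0,0,0,0, 0.175,-0.061,0,0,0,0.03, 0.21,-0.061,0,0,0,0.03, 0.23,-0.061,0,0,0,0.03, 0.241,-0.061,0,0,0,0.03, 0.241,-0.061,0,0,0,0.03, 0.241,-0.061,0.03,0,0,0.03, 0.241,-0.061,0.06,0,0,0.03, 0.241,-0.061,0.08,0,0,0.03, 0.241,-0.061,0.089,0,0,0.03, 0.241,-0.061,0.093,0,0,0.03, 0.241,-0.061,0.093,0,0,0.03, 0.241,-0.061,0.093,0,0,0.03]'
```

```text
clock: 44.9
ee_pos: [0.4915, 0.2536, 0.0391]
orientation: [0.706, 0.708, 0.0, 0.0]
force: [-0.0, 0.0, -0.5]
opening: 0.0425
gripper_force: 61.2
```

```bash
python3 -m creep '[0,0,0,0,0,0, 0,0,0,0,0,0, 0,0,0,0,0,0, 0,0,-0.03,0,0,0, 0,0,-0.07,0,0,0, 0,0,-0.11,0,0,0, 0,0,-0.15,0,0,0, -0.02,0,-0.19,0,0,0, -0.02,0,-0.23,0,0,0, -0.02,0,-0.26,0,0,0, -0.02,0,-0.26,0,0,0, -0.02,0,-0.26,0,0,0]' 0.7
python3 - <<'E'
from h import *
im,c=cap('wrist','w10')
a=cv2.imread('pics/w10.png'); cv2.imwrite('pics/w10b.png',cv2.resize(a,(640,480),interpolation=cv2.INTER_CUBIC))
E
```

```text
clock: 46.1
ee_pos: [0.4911, 0.2335, 0.2987]
orientation: [0.706, 0.708, 0.0, 0.0]
force: [-0.0, -0.4, 0.2]
opening: 0.0597
gripper_force: 0.0
```

View pics/w10b.png

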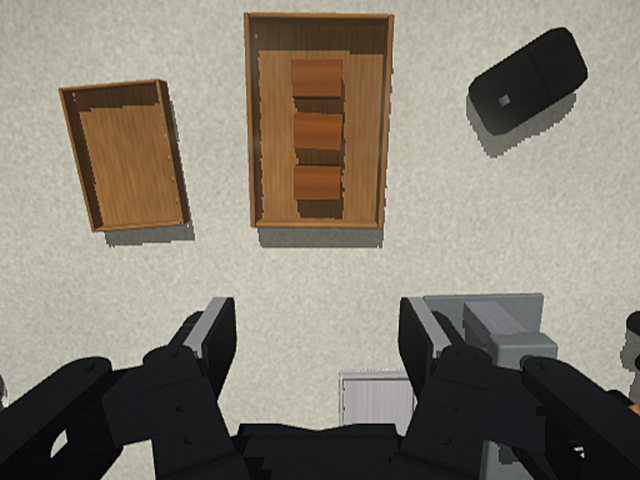

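```bash
python3 -m creep '[-0.026,-0.002,0,0,0,0.14, -0.052,-0.004,0,0,0,0.28, -0.078,-0.006,0,0,0,0.42, -0.104,-0.008,0,0,0,0.56, -0.13,-0.01,0,0,0,0.7, -0.156,-0.012,0,0,0,0.84, -0.182,-0.014,0,0,0,0.98, -0.208,-0.016,0,0,0,1.12, -0.234,-0.018,0,0,0,1.26, -0.26,-0.02,0,0,0,1.4, -0.286,-0.0225,0,0,0,1.54, -0.286,-0.0225,0.04,0,0,1.54, -0.286,-0.0225,0.08,0,0,1.54, -0.286,-0.0225,0.12,0,0,1.54, -0.286,-0.0225,0.16,0,0,1.54, -0.286,-0.0225,0.16,0,0,1.54]' 1 80
python3 - <<'E'
from h import *
im,c=cap('wrist','w11')
s=env.sense(); print(s['ee_pos'],R.from_quat(s['orientation']).as_matrix()[:2,0])
a,c=load('w11'); m=cv2.inRange(a,(0,0,0),(45,45,45)); m[235:]=0
n,l,st,ce=cv2.connectedComponentsWithStats(m)
for i in range(1,n):
    if st[i,4]>300: print(st[i],ce[i],rel(onz(c,*ce[i],.043)).round(4))
E
```

```text
clock: 47.75
ee_pos: [0.4664, -0.0519, 0.1334]
orientation: [1.0, 0.018, -0.005, -0.0]
force: [0.2, -0.2, 0.8]
opening: 0.0852
gripper_force: 0.0
[ 0.46761306 -0.05193175  0.13589077] [0.99932467 0.0359794 ]
[ 430   68   82  167 8434] [481.93810766 165.50379417] [0.028  0.1479 0.0926]
[ 246  170   21   57 1128] [255.62765957 198.05939716] [0.0059 0.0009 0.0928]
```

```bash
python3 -m creep '[0.003,0.001,0.03,0,0,0, 0.003,0.001,0.06,0,0,0, 0.003,0.001,0.08,0,0,0, 0.003,0.001,0.091,0,0,0, 0.003,0.001,0.091,0,0,0]' 1 && python3 -m creep '[0,0,0,0,0,0, 0,0,0,0,0,0, 0,0,0,0,0,0, 0,0,0,0,0,0, 0,0,0,0,0,0, 0,0,0,0,0,0, 0,0,0,0,0,0]' 0 80 && python3 -m creep '[0.01,0,0,0,0,0, 0.02,0,0,0,0,0, 0.03,0,0,0,0,0, 0.04,0,0,0,0,0, 0.05,0,0,0,0,0, 0.06,0,0,0,0,0, 0.07,0,0,0,0,0, 0.08,0,0,0,0,0, 0.09,0,0,0,0,0, 0.098,0,0,0,0,0, 0.104,0,0,0,0,0, 0.107,0,0,0,0,0, 0.107,0,0,0,0,0]'
```

```text
clock: 48.3
ee_pos: [0.4729, -0.0531, 0.0474]
orientation: [1.0, 0.018, -0.0, 0.0]
force: [-0.1, -0.0, 0.2]
opening: 0.0853
gripper_force: 0.0
clock: 49.0
ee_pos: [0.473, -0.0531, 0.0479]
orientation: [1.0, 0.017, 0.001, -0.0]
force: [-1.1, 1.2, 11.3]
opening: 0.0118
gripper_force: 78.2
clock: 50.3
ee_pos: [0.5762, -0.0502, 0.0479]
orientation: [1.0, 0.017, -0.003, 0.001]
force: [-12.0, 0.4, 18.5]
opening: 0.012
gripper_force: 79.6
```

```bash
python3 -m creep '[0,0,0,0,0,0, 0,0,0,0,0,0, 0,0,0,0,0,0, 0,0,-0.03,0,0,0, 0,0,-0.07,0,0,0, 0,0,-0.11,0,0,0, -0.03,0,-0.15,0,0,0, -0.06,0,-0.2,0,0,0, -0.08,0,-0.25,0,0,0, -0.08,0,-0.27,0,0,0, -0.08,0,-0.27,0,0,0, -0.08,0,-0.27,0,0,0]' 1
python3 - <<'E'
from h import *
cap('wrist','w12');cap('scene','s12')
a=np.hstack([cv2.resize(cv2.imread(f'pics/{f}.png'),(400,300),interpolation=cv2.INTER_AREA) for f in('w12','s12')]); cv2.imwrite('pics/fin.png',a)
E
```

```text
clock: 51.5
ee_pos: [0.5, -0.0524, 0.3179]
orientation: [1.0, 0.017, 0.001, 0.0]
force: [-0.2, -0.9, 0.0]
opening: 0.0852
gripper_force: 0.0
```

View pics/fin.png

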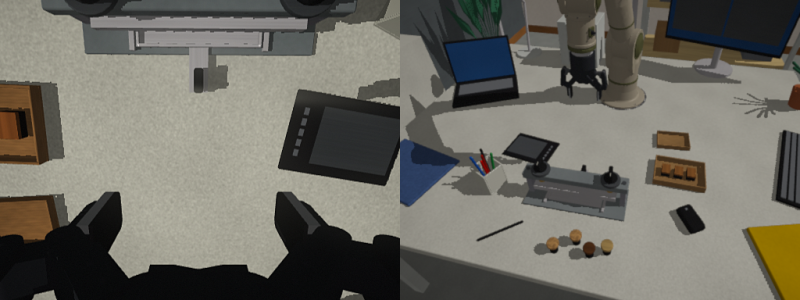

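The tray is home at (200,45), the three samples are in the larger box at (680,172), and the cup and mouse are where they started. Handing in.

```bash
python3 -c "
from h import *
print(job_done())"
```

```text
the job is handed in; nothing more can be done
None
```

The job is handed in, with no verdict returned: the platen is up (both knobs about 3.2 rad by tool angle), all three samples present are in the larger box, the tray is pushed home, and the last picture shows the pen cup and mouse where they started.

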